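# Load the balance arm and hold it level over its fork stand

### The job

Get the balance toy ready for its pivot pin: pluck the tall steel bead from the pocket tray and stand it in the cup of the wooden balance arm, let go of it, then grip the loaded arm at its balance point and lift it. Finish still holding the arm still and level in the air, with the bead standing in its cup, the balance point straight above the fork of the stand, the beam lined up with the fork's slot (either way round), and about 40 mm of clear air between beam and fork. Leave the two other tray pieces in their pockets and the other toys where they are.

Things in the scene. Friction and masses are not known exactly. Their poses are not given: they have to be found in the camera images.
- bead_mid (a point): Centre (half-way up) of the tall steel bead: loose upright cylinder, 24 mm across, 44 mm tall, about 60 g, small dark hole in its top. Tallest of the three pieces in the pocket tray; which pocket it is in varies. z runs along it, up at the start. 30 mm of it stand above the tray's top face.
- tray_top (a point): Middle of the top face of the fixed bamboo pocket tray, 170 mm long (x) by 64 mm wide (y) by 22 mm high. Three square pockets, 28 mm wide, 14 mm deep, lie along x at -50, 0 and +50 mm, one loose piece in each. It stands at the robot's left or right, the fork stand on the other side.
- cone: Maple cone piece in a tray pocket, 25 mm across, 34 mm tall, tapering to a point; origin at the centre of its underside. To be left in its pocket.
- stub: Short aluminium cylinder in a tray pocket, 25 mm across, 18 mm tall; origin at the centre of its underside. To be left in its pocket.
- balancer: The balance arm: loose, 0.39 kg (varies by up to a fifth), lying on the undersides of its drum and cup. A straight maple beam 22 mm wide (y), 24 mm tall (z), underside 12 mm and top 36 mm above the table, joins an aluminium drum (+x end) and an open maple cup (-x end). Origin at table height half-way along, 46 mm from the balance point towards the cup.
- balance (a point): Balance point of the balance arm with the bead in its cup (good to 6 mm as masses vary; without the bead it lies 27 mm nearer the drum). In the middle of the beam's section, 24 mm above the table as the arm lies. x runs along the beam to the heavy drum, z up. Drum centre 64 mm away towards +x, cup centre 176 mm towards -x. Bare beam runs from 36 mm on the drum side to 154 mm on the cup side.
- beam_cup (a point): Centre of the inner floor of the open round maple cup at the arm's light end; axes as for balance. Inner diameter 32 mm, outer 44 mm, depth 22 mm; floor 8 mm and rim 30 mm above the table as the arm lies. The beam joins it from +x, its top 6 mm above the rim; 22 mm of the bead stand above the rim.
- beam_drum (a point): Centre of the heavy solid aluminium drum at the other end of the balance arm: upright cylinder 56 mm across and 44 mm tall, underside level with the arm's underside; axes as for balance.
- fork_top (a point): Middle of the fork of the fixed bamboo stand, level with the tops of its two cheeks, 110 mm above the table; z up. The slot between them runs along x, 34 mm wide; cheeks 44 mm long (x), 10 mm thick. Base 110 (x) by 90 by 14 mm. With the balance point 52 mm above this point there are 40 mm of air between beam and fork.
- ribbed: Bystander: white ceramic ribbed sphere, 70 mm across, loose on a small flat foot, on the robot's side of the balance arm; origin at the centre of its underside.
- maple_cup: Bystander: loose maple cup, 68 mm across, 50 mm tall, with a glass marble in it, on the robot's side of the balance arm; origin at the centre of its underside.
Mind the look-alikes: they are no part of the job. What is shaped like the part that bears fork_top but orange is not meant. Of the things that look like the part that bears bead_mid, the smallest one is meant.

How it is judged:
On the way, in this order (a step that is already met when the one before it is completed fails the run):
1. the steel bead is lifted out of its pocket in the gripper (height (world z) of bead_mid above 0.055 m and contact force between the fingers and bead above 0.5 N), for 0.1 s.
2. the bead stands in the arm's cup, let go (horizontal distance between bead_mid and beam_cup below 0.008 m and z of bead_mid in the frame of beam_cup below 0.027 m and angle between bead_mid's own z axis and vertical below 0.15 rad and contact force between the fingers and bead below 0.05 N), for 0.2 s.
3. the loaded arm is lifted clear of the table, gripped within 15 mm of its balance point (height (world z) of balance above 0.06 m and height (world z) of beam_cup above 0.03 m and contact force between the fingers and balancer above 1 N and x of the grasp point in the frame of balance between -0.015 and 0.015 m), for 0.2 s.
At the end, for the whole second after the job is handed in: Arm held within 15 mm of its balance point, still, level to 0.09 rad, off the stand: over the fork within 15 mm, 15 to 65 mm of air, within 0.15 rad of the slot; bead down in the cup (9 mm of centre), let go; cone and stub within 15 mm, ribbed sphere and maple cup within 30 mm of start (contact force between the fingers and balancer above 1 N and x of the grasp point in the frame of balance between -0.015 and 0.015 m and angle between balance's own z axis and vertical below 0.09 rad and horizontal distance between balance and fork_top below 0.015 m and z of balance in the frame of fork_top between 0.027 and 0.077 m and angle between the x axis of balance and the x axis of fork_top, either way round below 0.15 rad and contact force between balancer and stand below 0.05 N and horizontal distance between bead_mid and beam_cup below 0.009 m and z of bead_mid in the frame of beam_cup between 0.017 and 0.027 m and contact force between the fingers and bead below 0.05 N and linear speed of balancer below 0.02 m/s and distance of each of cone, stub from where it was at the start of the episode below 0.015 m and distance of each of ribbed, maple_cup from where it was at the start of the episode below 0.03 m); the arm keeps its last pose, push and grip.
It fails at once if another tray piece is taken out of its pocket (distance of any of cone, stub from where it was at the start of the episode above 0.015 m).
It fails at once if the ribbed sphere or the maple cup is pushed away (distance of any of ribbed, maple_cup from where it was at the start of the episode above 0.03 m).
It also fails if it takes over 72 s, if anything falls off the work surface, if the arm or the gripper's body presses on something with over 40 N, if the wrist force passes 120 N, or if a joint passes its speed limit or range.

### The arm

A 7-joint arm with a two-finger parallel gripper is mounted at the origin on the work surface. World frame = base frame: x ahead of the robot, y to its left, z up, the work surface at z = 0. Lengths are in m, angles in rad, forces in N, time in s.
With the tool pointing down it reaches from about 0.425 to 0.875 m from the base axis. Payload 4.7 kg.
Tool frame: the origin (TCP) lies on the centre line of the jaws, within the pads' length; the fingertips stand ahead of it and the grasp point (between the pads) lies 2 mm behind it (nose_length is the z of the fingertips in the tool frame, in m); z points along the fingers, y is the line along which they close (so a half turn about z gives the same grasp; the last joint's range is limited). The gripper opens to 87 mm and grips with 3 to 60 N. Pads are 19 mm wide; open, the fingers measure 117 mm over their backs; the gripper's body (75 mm by 190 mm) begins 51 mm behind the grasp point.
Start: joints at [1.339, 0.321, -0.07, 1.45, 0.023, 1.371, -0.057], TCP at [0.158, -0.63, 0.24] pointing down, gripper open.
Joint ranges: [-2.86, 2.86], [-0.3, 2.09], [-1.38, 1.24], [0.06, 2.45], [-1.56, 4.7], [0.09, 2.05], [-2.69, 2.69]. Speed limits (rad/s): [2.57, 2.57, 3.14, 3.14, 3.14, 3.14, 3.14].

### API

Orientations are given as a rotation vector (axis times angle).
In Python, from bench import * gives the robot as it stands.
- The arm moves only by the tool send_rows, never from a script. Its arguments are lists of equal length, an entry for each row: "xyz": the shift along the tool's x, y, z in mm, a list of three; "dr": the turn, a rotation vector about the tool's x, y, z in rad, a list of three. A call has exactly 10 rows; each row is the pose to reach, as a shift and turn from the pose commanded when the call began, along the tool's axes at that moment; what a row does not reach only later rows make up. A row lasts 1/12 s, in which the tool goes at most 41.7 mm and 7.16 degrees, less where a joint would pass 70% of its speed; a pose out of reach is approached as far as the arm can. A call with a gripper value outside its range is refused whole. "jaw" is the finger opening in mm, from 0 to 87, set as the call begins (left out, the last holds). The fingers move at their own pace and stop on an object; "grip_force" is the grip in N (left out, the last holds). Time passes only in rows, so rows that repeat a pose let the fingers close, or fill a call up. It gives the time, the measured TCP pose, the force, the opening and the grip force at its end, in the units of the state.
- get_state(): the state, without advancing time (a new reading comes with each control period).
- get_image(name): name is "side" or "top" or "wrist"; returns the picture (420x560x3 uint8, red, green, blue); there is no depth.
- calibration(name): a dict with "vfov" (degrees; the focal length in pixels is half the picture's height over the tangent of half this angle, whatever the lens; pixels are square), "cx", "cy" (the principal point, pixels), "k1" (the pictures are not rectified: a ray, as slopes to the right and down, at radius r is drawn at 1 + k1 r^2 times it, then the intrinsics apply), "rvec" (rotation vector, rad) and "tvec" (3), from world to camera coordinates, as OpenCV has them; the wrist camera has in their place "hand_eye" (4x4, takes a point from camera to tool coordinates, whose origin is the TCP and whose axes are the flange's). Camera axes: x right, y down, z forward; pixel columns grow to the right and rows downward; lengths in m; the calibration is good to about 2 mm. A picture is of the moment at which its call begins: read the wrist's pose just before it. calibration takes no time and is no camera call.
- close_job(): hands the job in; it is judged then, once.
The state is a dict: "time": time; "joint_positions": joint angles; "qd": joint speeds; "joint_torque": joint torques, N m; "position": TCP position; "tool_rot": TCP orientation; "ft_force": force on the tool from outside, world axes, zero at the start; "torque": the same for the moment, N m; "grip_width": opening from 0.0 (shut) to 1.0 (fully open); "grip_force": force on a finger pad.
Only numpy, scipy, OpenCV 4.12 (cv2) and the standard library are available. Lean on these libraries where they do the work, as an engineer would, in place of code of your own. Each camera call takes 0.05 s, during which the arm holds its last target. There are 200 camera calls.

## Working session

There is one attempt and no reset: what is moved stays moved. The work goes in short steps, Python scripts to look and compute and a tool call to move; the robot and the scene stay as the last step left them, time stands still between calls to the robot, and variables do not carry over. Pictures are saved under pics/ and viewed, at most 10 in all, crops included, and the job is handed in when it is done.

Besides the shell and the picture viewer there is one more tool, called by a JSON object that holds its "name" and its "arguments", one argument or row to a line. send_rows: Moves the arm, as the interface text tells. Its arguments: {"type":"object","properties":{"xyz":{"type":"array"},"dr":{"type":"array"},"jaw":{"type":"number"},"grip_force":{"type":"number"}},"required":["xyz","dr"]}

```bash
ls; mkdir -p pics; cat > h.py <<'E'
from bench import *
import numpy as np, cv2
from scipy.spatial.transform import Rotation as R
def cam(name,st=None):
    c=calibration(name); f=210/np.tan(np.radians(c["vfov"])/2)
    if "rvec" in c:
        Rm=R.from_rotvec(np.ravel(c["rvec"])).as_matrix(); t=np.ravel(c["tvec"])
        Rw=Rm.T; o=-Rm.T@t
    else:
        H=np.array(c["hand_eye"]); T=R.from_rotvec(st["tool_rot"]).as_matrix()
        Rw=T@H[:3,:3]; o=T@H[:3,3]+np.array(st["position"])
    return dict(f=f,cx=c["cx"],cy=c["cy"],k1=c["k1"],Rw=Rw,o=o)
def ray(C,u,v):
    d=np.array([(u-C["cx"])/C["f"],(v-C["cy"])/C["f"]]); s=d.copy()
    for _ in range(30): s=d/(1+C["k1"]*(s@s))
    r=C["Rw"]@np.array([s[0],s[1],1]); return C["o"],r/np.linalg.norm(r)
def onz(C,u,v,z):
    o,r=ray(C,u,v); return o+r*(z-o[2])/r[2]
def proj(C,p):
    q=C["Rw"].T@(np.array(p)-C["o"]); s=q[:2]/q[2]; s=s*(1+C["k1"]*(s@s))
    return s*C["f"]+[C["cx"],C["cy"]]
def grab(name,fn):
    st=get_state(); im=get_image(name); cv2.imwrite(f"pics/{fn}.png",im[:,:,::-1]); return st,im
E
python3 - <<'E'
from h import *
s=get_state(); print(s)
for n in("top","side"): grab(n,n+"0"); print(cam(n))
print(calibration("wrist")); 
try: print(nose_length)
except Exception as e: print(e)
E
```

```text
pics
{'time': 0.0, 'joint_positions': array([ 1.33908094,  0.3218487 , -0.07007632,  1.45166583,  0.02262195,
        1.37074455, -0.05691436]), 'qd': array([ 0.00023615,  0.00195591,  0.00037191, -0.00061941, -0.00085169,
       -0.00048955,  0.00077641]), 'joint_torque': array([ 7.38175856e-06, -4.91300368e+01, -4.04548701e-01, -3.12524021e+01,
       -6.41582161e-02,  4.39174077e-02,  1.63275818e-04]), 'position': array([ 0.15799592, -0.62999064,  0.2384493 ]), 'tool_rot': array([-3.11605801e+00, -3.84947368e-01,  5.46202071e-04]), 'ft_force': array([ 0.61657203, -0.20360376, -0.28878314]), 'torque': array([0.00168367, 0.00377446, 0.00228986]), 'grip_force': 0.0, 'grip_width': 0.99522955106226}
{'f': np.float64(396.02075381381553), 'cx': 281.55848458158266, 'cy': 208.11130857507422, 'k1': -0.039654560488315956, 'Rw': array([[-0.00362599, -0.98798887,  0.15448248],
       [-0.99992124,  0.00172602, -0.01243127],
       [ 0.01201531, -0.15451539, -0.98791732]]), 'o': array([ 0.35919214, -0.0013061 ,  1.28019258])}
{'f': np.float64(478.50850875184886), 'cx': 290.5106679467177, 'cy': 210.01094607633777, 'k1': -0.004052835241651513, 'Rw': array([[ 0.9680039 , -0.16165603,  0.19192649],
       [-0.25047352, -0.57608263,  0.77806929],
       [-0.01521408, -0.80124661, -0.59814079]]), 'o': array([ 0.31578033, -0.88952374,  0.79055975])}
{'vfov': 71.1737066581125, 'cx': 277.0850085575615, 'cy': 205.60545213212612, 'k1': -0.058966099615841025, 'hand_eye': array([[-3.53048758e-04, -9.65659547e-01, -2.59810535e-01,
         7.18924395e-02],
       [ 9.99999933e-01, -3.66215640e-04,  2.27432971e-06,
         1.14275358e-03],
       [-9.73429094e-05, -2.59810516e-01,  9.65659612e-01,
        -1.45102573e-01],
       [ 0.00000000e+00,  0.00000000e+00,  0.00000000e+00,
         1.00000000e+00]])}
0.017
```

View pics/top0.png

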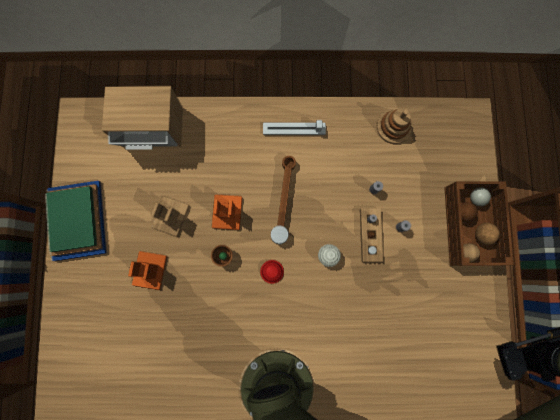

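View pics/side0.png

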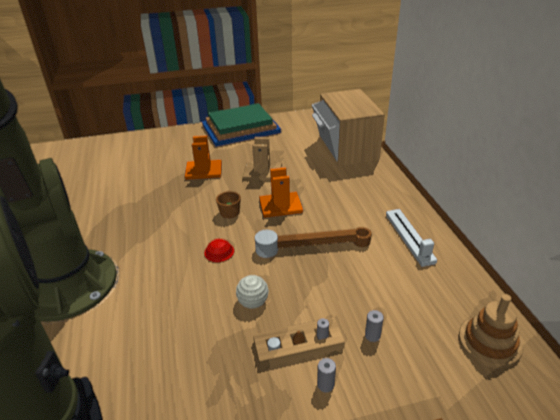

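Top view: the bead is at (373,218) in the tray, the middle piece at (371,235) and the stub at (373,251). The drum is at (279,234), the cup at (289,162) and the bamboo fork at (170,215). The sphere is at (330,256) and the maple cup at (222,256). The larger bead look-alikes are at (377,188) and (404,226). The side view agrees, with the bead at (323,325) and the fork at (261,155).

```bash
python3 - <<'E'
from h import *
C=cam("top");S=cam("side")
for n,u,v,z in[("bead",373,218,.052),("mid",371,235,.03),("stub",373,251,.026),("drum",279,234,.044),("cup",289,162,.03),("fork",170,215,.11),("tray",372,236,.022),("sph",330,256,.04),("mcup",222,256,.05),("lookA",377,188,.06),("lookB",404,226,.06),("orange",228,212,.11)]:
    p=onz(C,u,v,z); print(n,p.round(3),"side",proj(S,p).round(0),"r",np.hypot(*p[:2]).round(3))
s=get_state();T=R.from_rotvec(s["tool_rot"]).as_matrix();print(T.round(3))
E
```

```text
bead [ 0.519 -0.304  0.052] side [322. 323.] r 0.602
mid [ 0.468 -0.301  0.03 ] side [296. 335.] r 0.556
stub [ 0.417 -0.306  0.026] side [272. 344.] r 0.518
drum [ 0.471 -0.009  0.044] side [266. 237.] r 0.471
cup [ 0.707 -0.042  0.03 ] side [362. 233.] r 0.708
fork [0.522 0.317 0.11 ] side [259. 147.] r 0.611
tray [ 0.465 -0.306  0.022] side [296. 340.] r 0.557
sph [ 0.402 -0.167  0.04 ] side [250. 290.] r 0.435
mcup [0.402 0.168 0.05 ] side [227. 199.] r 0.436
lookA [ 0.614 -0.319  0.06 ] side [370. 316.] r 0.692
lookB [ 0.493 -0.399  0.06 ] side [324. 364.] r 0.634
orange [0.531 0.144 0.11 ] side [275. 178.] r 0.55
[[ 0.97   0.243 -0.001]
 [ 0.243 -0.97   0.002]
 [-0.    -0.002 -1.   ]]
```

{"name": "send_rows", "arguments": {
  "xyz": [
    [20,-13,0],
    [60,-38,0],
    [98,-62,0],
    [136,-87,0],
    [174,-111,0],
    [212,-135,0],
    [250,-159,0],
    [288,-184,0],
    [320,-204,0],
    [336,-214,0]
  ],
  "dr": [
    [0,0,0.02],
    [0,0,0.05],
    [0,0,0.08],
    [0,0,0.11],
    [0,0,0.14],
    [0,0,0.17],
    [0,0,0.2],
    [0,0,0.22],
    [0,0,0.24],
    [0,0,0.245]
  ],
  "jaw": 87
}}

```text
time: 0.93
position: [0.4328, -0.3392, 0.2393]
tool_rot: [3.142, -0.0, -0.001]
ft_force: [1.8, -0.8, 1.1]
grip_width: 0.998
grip_force: 0.0
```

```bash
python3 - <<'E'
from h import *
st,im=grab("wrist","w1"); print(st["time"],st["position"],st["tool_rot"]); C=cam("wrist",st)
for p in[(.519,-.304,.052),(.468,-.304,.022),(.417,-.306,.026)]: print(proj(C,p))
E
```

```text
0.9333 [ 0.43282671 -0.3392105   0.2393476 ] [ 3.14156623e+00 -1.08696257e-04 -6.10713671e-04]
[243.89127583 113.76129128]
[247.67581955 157.93277917]
[249.98585419 199.04416581]
```

View pics/w1.png

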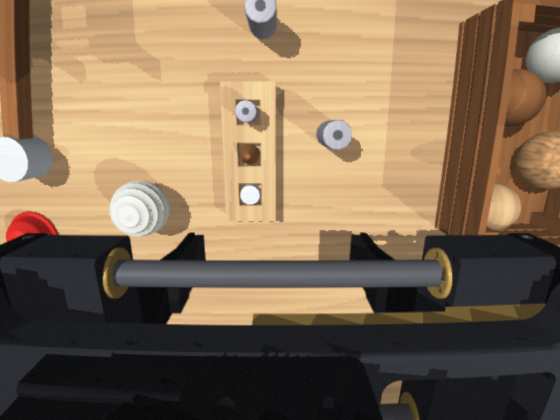

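The wrist view shows the bead top at (246,110) with its hole, the cone at (248,153) and the stub at (250,195). The bead look-alikes at (260,12) and (337,134) are outside the tray.

```bash
python3 - <<'E'
from h import *
s=get_state();s["position"]=np.array([.43283,-.33921,.23935]);s["tool_rot"]=np.array([3.14157,-1e-4,-6e-4]);C=cam("wrist",s)
im=cv2.imread("pics/w1.png");g=cv2.cvtColor(im,cv2.COLOR_BGR2GRAY).astype(int);hsv=cv2.cvtColor(im,cv2.COLOR_BGR2HSV)
sub=g[100:122,235:259]; print(sub[::1,::1])
for n,(u,v),z in[("stub",(250,195),.026),("bead",(246,110.5),.052)]: print(n,onz(C,u,v,z))
# hole: dark pixels within central area
E
```

```text
[[143  94  87  86  91 102 111 124 150 174 186 175 150 128 117 117 108 119
  121 123 122 122 120 117]
 [142  95  79  91 116 161 188 205 208 211 210 203 198 192 175 144 107 101
  101  99  96  96  97  99]
 [141  95  83 120 178 216 219 219 219 217 211 211 212 213 210 198 164 118
  103 103  99  96  98 102]
 [143  97 104 172 216 223 220 219 217 213 210 212 214 215 214 208 195 161
  118 102 101  97  99 103]
 [145 117 164 216 222 222 220 219 215 211 210 212 214 215 212 209 207 195
  164 120 105  99 103 105]
 [153 160 215 223 222 220 220 217 212 210 211 213 215 214 210 208 210 208
  194 161 127 113 125 130]
 [161 197 221 223 221 219 218 214 208 202 203 209 212 210 208 209 210 211
  203 176 129 140 173 185]
 [168 212 222 221 220 219 215 207 192 163 163 181 196 202 208 209 210 207
  201 182 133 109 145 173]
 [186 218 221 219 218 217 210 192 152 118 116 120 136 178 205 211 211 204
  200 187 150  95  93 113]
 [178 217 220 218 216 212 198 156 118 109 107 106 110 143 196 209 207 201
  197 191 164 106  86  94]
 [189 215 217 216 212 207 194 138 112 109 109 107 107 128 176 204 202 198
  196 193 175 12
[... 508 characters left out ...]
84  86]
 [190 157 182 199 205 208 206 201 203 203 204 204 199 197 192 194 195 194
  186 161 111  89  85  89]
 [189 142 148 184 202 207 203 201 203 205 203 199 195 192 192 194 194 186
  167 132  95  88  89  93]
 [189 141 110 148 187 200 201 201 204 204 202 197 193 191 193 193 187 165
  131  97  89  89  92  96]
 [190 144  94 105 146 179 195 198 203 201 197 193 191 191 190 186 170 130
   96  88  89  91  94  98]
 [190 149  94  89 110 141 168 181 189 193 189 186 184 180 168 159 136  97
   87  86  89  94  96  98]
 [191 156  97  88  99 103 121 141 153 168 169 163 154 141 121 109  96  87
   90  91  93  97  96  99]]
stub [ 0.42222267 -0.30614229  0.026     ]
bead [ 0.52241615 -0.30637817  0.052     ]
```

{"name": "send_rows", "arguments": {
  "xyz": [
    [12,-4,0],
    [30,-11,5],
    [48,-18,20],
    [66,-25,40],
    [82,-31,65],
    [90,-33,90],
    [90,-33,108],
    [90,-33,115],
    [90,-33,115],
    [90,-33,115]
  ],
  "dr": [
    [0,0,0],
    [0,0,0],
    [0,0,0],
    [0,0,0],
    [0,0,0],
    [0,0,0],
    [0,0,0],
    [0,0,0],
    [0,0,0],
    [0,0,0]
  ],
  "jaw": 50
}}

```text
time: 1.82
position: [0.5215, -0.3093, 0.1248]
tool_rot: [3.141, -0.001, -0.001]
ft_force: [-0.1, -0.6, 0.3]
grip_width: 0.572
grip_force: 0.0
```

```bash
python3 - <<'E'
from h import *
st,im=grab("wrist","w2"); print(st["time"],st["position"],st["tool_rot"],st["ft_force"]); C=cam("wrist",st)
u,v=proj(C,(.5224,-.3058,.052)); print(u,v)
a,b=int(u),int(v); cv2.imwrite("pics/w2c.png",cv2.resize(im[max(0,b-110):b+110,a-140:a+140,::-1],None,fx=2.5,fy=2.5))
g=cv2.cvtColor(im,cv2.COLOR_RGB2GRAY)
m=(g<140).astype(np.uint8);n,l,ss,cc=cv2.connectedComponentsWithStats(m)
for i in range(1,n):
    if 30<ss[i,4]<600 and np.hypot(*(cc[i]-[u,v]))<40: print(cc[i],ss[i],onz(C,*cc[i],.052))
E
```

```text
1.8167 [ 0.52145079 -0.3093347   0.12477172] [ 3.14111852e+00 -1.45112005e-03 -5.57498141e-04] [-0.07807294 -0.58078899  0.29121184]
271.39912746578966 221.1524775000521
[270.92307692 221.32307692] [267 217   9   9  65] [ 0.52226059 -0.30542768  0.052     ]
```

View pics/w2c.png

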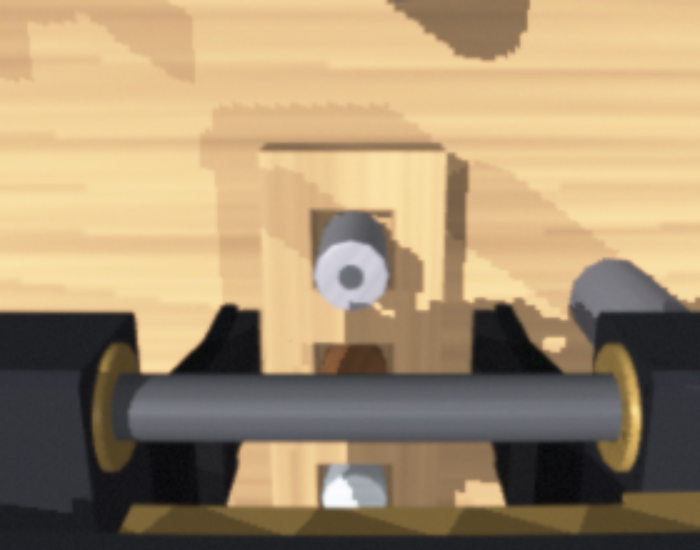

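Bead hole at (271,221), where predicted. I descend halfway and see whether the lateral lag settles.

{"name": "send_rows", "arguments": {
  "xyz": [
    [0,0,5],
    [0,0,12],
    [0,0,20],
    [0,0,28],
    [0,0,34],
    [0,0,38],
    [0,0,40],
    [0,0,40],
    [0,0,40],
    [0,0,40]
  ],
  "dr": [
    [0,0,0],
    [0,0,0],
    [0,0,0],
    [0,0,0],
    [0,0,0],
    [0,0,0],
    [0,0,0],
    [0,0,0],
    [0,0,0],
    [0,0,0]
  ]
}}

```text
time: 2.7
position: [0.5223, -0.3082, 0.0849]
tool_rot: [3.141, 0.001, 0.001]
ft_force: [0.5, -0.2, -0.1]
grip_width: 0.57
grip_force: 0.0
```

```bash
python3 - <<'E'
from h import *
st,im=grab("wrist","w3"); print(st["position"],st["tool_rot"],st["qd"].round(3)); C=cam("wrist",st)
u,v=proj(C,(.5224,-.3058,.052)); print(u,v)
g=cv2.cvtColor(im,cv2.COLOR_RGB2GRAY)
m=(g<140).astype(np.uint8);n,l,ss,cc=cv2.connectedComponentsWithStats(m)
for i in range(1,n):
    if 30<ss[i,4]<600 and np.hypot(*(cc[i]-[u,v]))<40: print(cc[i],ss[i],onz(C,*cc[i],.052))
print(get_state()["position"])
E
```

```text
[ 0.52225908 -0.30819962  0.08494204] [3.14115934e+00 1.38646047e-03 9.26105925e-04] [ 0.001 -0.003 -0.    -0.001 -0.001  0.002  0.001]
272.03813786216296 241.42899179593587
[ 0.52225039 -0.3082632   0.08499025]
```

{"name": "send_rows", "arguments": {
  "xyz": [
    [0,-2,3],
    [0,-2.5,9],
    [0,-2.5,15],
    [0,-2.5,21],
    [0,-2.5,27],
    [0,-2.5,31],
    [0,-2.5,33],
    [0,-2.5,34],
    [0,-2.5,34],
    [0,-2.5,34]
  ],
  "dr": [
    [0,0,0],
    [0,0,0],
    [0,0,0],
    [0,0,0],
    [0,0,0],
    [0,0,0],
    [0,0,0],
    [0,0,0],
    [0,0,0],
    [0,0,0]
  ]
}}

```text
time: 3.58
position: [0.5221, -0.3057, 0.0507]
tool_rot: [3.141, 0.001, 0.0]
ft_force: [0.3, -0.6, 0.5]
grip_width: 0.575
grip_force: 0.0
```

{"name": "send_rows", "arguments": {
  "xyz": [
    [0,0,0],
    [0,0,0],
    [0,0,0],
    [0,0,0],
    [0,0,0],
    [0,0,0],
    [0,0,0],
    [0,0,0],
    [0,0,0],
    [0,0,0]
  ],
  "dr": [
    [0,0,0],
    [0,0,0],
    [0,0,0],
    [0,0,0],
    [0,0,0],
    [0,0,0],
    [0,0,0],
    [0,0,0],
    [0,0,0],
    [0,0,0]
  ],
  "jaw": 15,
  "grip_force": 20
}}

```text
time: 4.42
position: [0.522, -0.3056, 0.0506]
tool_rot: [3.141, 0.001, 0.0]
ft_force: [0.0, 0.3, 0.0]
grip_width: 0.272
grip_force: 19.9
```

{"name": "send_rows", "arguments": {
  "xyz": [
    [0,0,-5],
    [0,0,-15],
    [0,0,-30],
    [0,0,-50],
    [0,0,-72],
    [0,0,-95],
    [0,0,-118],
    [0,0,-138],
    [0,0,-147],
    [0,0,-150]
  ],
  "dr": [
    [0,0,0],
    [0,0,0],
    [0,0,0],
    [0,0,0],
    [0,0,0],
    [0,0,0],
    [0,0,0],
    [0,0,0],
    [0,0,0],
    [0,0,0]
  ]
}}

```text
time: 5.25
position: [0.523, -0.3061, 0.2034]
tool_rot: [3.139, 0.001, 0.006]
ft_force: [0.9, -0.5, -0.2]
grip_width: 0.27
grip_force: 19.9
```

{"name": "send_rows", "arguments": {
  "xyz": [
    [5,-12,0],
    [16,-36,0],
    [31,-70,0],
    [46,-104,0],
    [61,-138,0],
    [76,-172,0],
    [91,-206,0],
    [103,-234,0],
    [110,-250,0],
    [113,-255,0]
  ],
  "dr": [
    [0,0,0],
    [0,0,0],
    [0,0,0],
    [0,0,0],
    [0,0,0],
    [0,0,0],
    [0,0,0],
    [0,0,0],
    [0,0,0],
    [0,0,0]
  ]
}}

```text
time: 6.08
position: [0.6345, -0.0436, 0.1987]
tool_rot: [-3.138, -0.013, 0.004]
ft_force: [-1.4, 1.1, -1.4]
grip_width: 0.267
grip_force: 19.9
```

```bash
python3 - <<'E'
from h import *
st,im=grab("wrist","w4"); print(st["time"],st["position"],st["tool_rot"],st["grip_width"]); C=cam("wrist",st)
print(proj(C,(.707,-.042,.03)),proj(C,(.471,-.009,.044)))
E
```

```text
6.0833 [ 0.63449048 -0.04362651  0.19866406] [-3.13786465 -0.01331063  0.00406239] 0.26659383268712955
[275.84388347 126.17889129] [247.11796047 328.64363967]
```

View pics/w4.png

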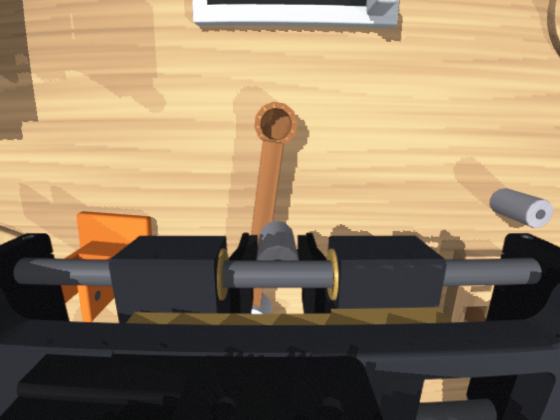

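The cup rim is at about (275,123), with the beam running down and left from it. The held bead hangs near (277,240). I retake the picture now that the arm has settled and fit it.

```bash
cat > cup.py <<'E'
from h import *
import sys
st,im=grab("wrist",sys.argv[1]); print(st["time"],st["position"],st["tool_rot"],st["qd"].round(3).max()); C=cam("wrist",st)
hsv=cv2.cvtColor(im,cv2.COLOR_RGB2HSV)
u0,v0=proj(C,(.707,-.042,.03)).astype(int)
m=cv2.inRange(hsv,(0,110,30),(14,255,255)); 
m[230:]=0; m[:,:200]=0; m[:,350:]=0
n,l,ss,cc=cv2.connectedComponentsWithStats(m); i=1+np.argmax(ss[1:,4]); mm=(l==i).astype(np.uint8); print(ss[i])
c=max(cv2.findContours(mm,cv2.RETR_EXTERNAL,cv2.CHAIN_APPROX_NONE)[0],key=len)[:,0]
# per contour points cast on rim plane; circle fit on points in the upper half
top=c[:,1].min(); P=np.array([onz(C,u,v,.03)[:2] for u,v in c if v<top+22])
A=np.c_[2*P,np.ones(len(P))];s=np.linalg.lstsq(A,(P**2).sum(1),rcond=None)[0]
print("cup",s[:2],"R",np.sqrt(s[2]+s[0]**2+s[1]**2))
# dark interior floor
b=[]
for v in range(top+50,225,4):
    us=np.where(mm[v])[0]
    if len(us): a,e=onz(C,us.min(),v,.036),onz(C,us.max()+1,v,.036); b.append([*(a+e)[:2]/2,np.hypot(*(a-e)[:2])])
b=np.array(b);print(b.round(4)[::3]); k=np.polyfit(b[:,0],b[:,1],1);print("slope dy/dx",k[0],"yaw",np.arctan(k[0]),"y at cup x",np.polyval(k,s[0]))
cv2.imwrite("pics/m.png",mm*255)
E
python3 cup.py w5
```

```text
6.1333 [ 0.63464224 -0.04534384  0.19879713] [-3.13894513 -0.01097534  0.00353852] 0.044
[ 250  102   46  128 3220]
cup [ 0.70914776 -0.04169076] R 0.02195865949956241
[[ 0.6811 -0.0386  0.0218]
 [ 0.6687 -0.0371  0.0231]
 [ 0.656  -0.0355  0.0222]
 [ 0.643  -0.0333  0.0225]
 [ 0.6298 -0.0317  0.0216]
 [ 0.6162 -0.0294  0.0219]
 [ 0.6023 -0.0254  0.0166]]
slope dy/dx -0.1472985703696204 yaw -0.14624692136751252 y at cup x -0.043016406505108414
```

{"name": "send_rows", "arguments": {
  "xyz": [
    [3,0,0],
    [12,-1,3],
    [24,-2,10],
    [38,-3,25],
    [52,-4,42],
    [64,-5,60],
    [72,-5,72],
    [74,-5,79],
    [74,-5,80],
    [74,-5,80]
  ],
  "dr": [
    [0,0,0.02],
    [0,0,0.04],
    [0,0,0.06],
    [0,0,0.08],
    [0,0,0.1],
    [0,0,0.12],
    [0,0,0.14],
    [0,0,0.14],
    [0,0,0.14],
    [0,0,0.14]
  ]
}}

```text
time: 7.02
position: [0.7081, -0.0464, 0.1203]
tool_rot: [3.133, -0.22, -0.002]
ft_force: [0.4, -1.1, -0.0]
grip_width: 0.267
grip_force: 19.9
```

{"name": "send_rows", "arguments": {
  "xyz": [
    [0,0,0],
    [0,0,0],
    [0,0,0],
    [0,0,0],
    [0,0,0],
    [0,0,0],
    [0,0,0],
    [0,0,0],
    [0,0,0],
    [0,0,0]
  ],
  "dr": [
    [0,0,0],
    [0,0,0],
    [0,0,0],
    [0,0,0],
    [0,0,0],
    [0,0,0],
    [0,0,0],
    [0,0,0],
    [0,0,0],
    [0,0,0]
  ]
}}

```text
time: 7.85
position: [0.7087, -0.0454, 0.1204]
tool_rot: [3.134, -0.218, -0.0]
ft_force: [-0.2, -0.4, -0.5]
grip_width: 0.263
grip_force: 19.9
```

```bash
cat > to.py <<'E'
from h import *
import sys
s=get_state();T=R.from_rotvec(s["tool_rot"]).as_matrix()
print("tool shift mm",(T.T@(np.array(list(map(float,sys.argv[1:4])))-s["position"])*1000).round(1),"yaw x",np.arctan2(T[1,0],T[0,0]).round(4),"tilt",T[:,2].round(4),s["position"].round(4),s["time"],s["qd"].max().round(3))
E
python3 to.py .709 -.042 .08
python3 - <<'E'
from h import *
st,im=grab("wrist","w6"); C=cam("wrist",st); print(proj(C,(.709,-.042,.03)))
cv2.imwrite("pics/w6c.png",cv2.resize(im[130:370,140:420,::-1],None,fx=2,fy=2))
E
```

```text
tool shift mm [-0.1 -3.4 40.4] yaw x -0.1392 tilt [-2.e-04 -0.e+00 -1.e+00] [ 0.7087 -0.0454  0.1204] 7.85 0.002
[272.17984651 215.98868588]
```

View pics/w6c.png

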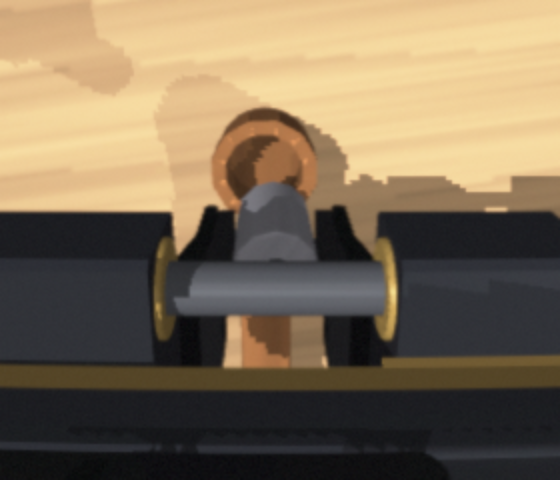

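The cup rim centre is at about full-image (272,215), as predicted. The bead is about 3.4 mm to the right, so I correct and descend.

{"name": "send_rows", "arguments": {
  "xyz": [
    [0,-2,3],
    [0,-3.4,10],
    [0,-3.4,18],
    [0,-3.4,26],
    [0,-3.4,34],
    [0,-3.4,40],
    [0,-3.4,44],
    [0,-3.4,45],
    [0,-3.4,45],
    [0,-3.4,45]
  ],
  "dr": [
    [0,0,0],
    [0,0,0],
    [0,0,0],
    [0,0,0],
    [0,0,0],
    [0,0,0],
    [0,0,0],
    [0,0,0],
    [0,0,0],
    [0,0,0]
  ]
}}

```text
time: 8.73
position: [0.7095, -0.0421, 0.0758]
tool_rot: [3.134, -0.218, 0.001]
ft_force: [0.4, 0.6, -0.3]
grip_width: 0.27
grip_force: 19.9
```

```bash
python3 to.py .709 -.042 .051
```

```text
tool shift mm [-0.5 -0.  24.8] yaw x -0.1392 tilt [ 5.e-04 -1.e-04 -1.e+00] [ 0.7095 -0.0421  0.0758] 8.7333 0.001
```

{"name": "send_rows", "arguments": {
  "xyz": [
    [0,0,3],
    [0,0,6],
    [0,0,9],
    [0,0,12],
    [0,0,15],
    [0,0,18],
    [0,0,21],
    [0,0,23],
    [0,0,24],
    [0,0,24]
  ],
  "dr": [
    [0,0,0],
    [0,0,0],
    [0,0,0],
    [0,0,0],
    [0,0,0],
    [0,0,0],
    [0,0,0],
    [0,0,0],
    [0,0,0],
    [0,0,0]
  ]
}}

```text
time: 9.57
position: [0.709, -0.0421, 0.0512]
tool_rot: [3.134, -0.218, -0.001]
ft_force: [-0.7, -0.3, -0.6]
grip_width: 0.269
grip_force: 19.9
```

{"name": "send_rows", "arguments": {
  "xyz": [
    [0,0,0.5],
    [0,0,0.5],
    [0,0,0.5],
    [0,0,0.5],
    [0,0,0.5],
    [0,0,0.5],
    [0,0,0.5],
    [0,0,0.5],
    [0,0,0.5],
    [0,0,0.5]
  ],
  "dr": [
    [0,0,0],
    [0,0,0],
    [0,0,0],
    [0,0,0],
    [0,0,0],
    [0,0,0],
    [0,0,0],
    [0,0,0],
    [0,0,0],
    [0,0,0]
  ]
}}

```text
time: 10.4
position: [0.7092, -0.0421, 0.051]
tool_rot: [3.134, -0.218, -0.0]
ft_force: [0.8, -0.5, 0.0]
grip_width: 0.268
grip_force: 19.9
```

{"name": "send_rows", "arguments": {
  "xyz": [
    [0,0,0],
    [0,0,0],
    [0,0,0],
    [0,0,0],
    [0,0,0],
    [0,0,0],
    [0,0,0],
    [0,0,0],
    [0,0,0],
    [0,0,0]
  ],
  "dr": [
    [0,0,0],
    [0,0,0],
    [0,0,0],
    [0,0,0],
    [0,0,0],
    [0,0,0],
    [0,0,0],
    [0,0,0],
    [0,0,0],
    [0,0,0]
  ],
  "jaw": 50
}}

```text
time: 11.23
position: [0.7092, -0.0421, 0.051]
tool_rot: [3.134, -0.219, -0.0]
ft_force: [0.6, -0.0, -0.1]
grip_width: 0.572
grip_force: 0.0
```

{"name": "send_rows", "arguments": {
  "xyz": [
    [0,0,-4],
    [0,0,-12],
    [0,0,-24],
    [0,0,-40],
    [0,0,-60],
    [-10,0,-80],
    [-30,0,-100],
    [-50,0,-115],
    [-65,0,-120],
    [-70,0,-120]
  ],
  "dr": [
    [0,0,0],
    [0,0,0],
    [0,0,0],
    [0,0,0],
    [0,0,0],
    [0,0,0],
    [0,0,0],
    [0,0,0],
    [0,0,0],
    [0,0,0]
  ]
}}

```text
time: 12.07
position: [0.6397, -0.0316, 0.175]
tool_rot: [3.133, -0.217, 0.007]
ft_force: [1.1, -0.5, -0.1]
grip_width: 0.571
grip_force: 0.0
```

{"name": "send_rows", "arguments": {
  "xyz": [
    [0,0,0],
    [0,0,0],
    [0,0,0],
    [0,0,0],
    [0,0,0],
    [0,0,0],
    [0,0,0],
    [0,0,0],
    [0,0,0],
    [0,0,0]
  ],
  "dr": [
    [0,0,0],
    [0,0,0],
    [0,0,0],
    [0,0,0],
    [0,0,0],
    [0,0,0],
    [0,0,0],
    [0,0,0],
    [0,0,0],
    [0,0,0]
  ]
}}

```text
time: 12.9
position: [0.6399, -0.0323, 0.171]
tool_rot: [3.134, -0.218, -0.0]
ft_force: [-0.6, 0.8, 0.4]
grip_width: 0.57
grip_force: 0.0
```

```bash
python3 cup.py w7; python3 - <<'E'
import cv2,numpy as np
im=cv2.imread("pics/w7.png"); cv2.imwrite("pics/w7c.png",cv2.resize(im[50:290,140:420],None,fx=2,fy=2))
E
```

```text
12.9 [ 0.63992161 -0.03234017  0.171001  ] [ 3.13394348e+00 -2.18417207e-01 -1.03381356e-05] 0.001
[ 253  106   47  124 2852]
cup [ 0.7089188  -0.04165172] R 0.022088674343670667
[[ 0.685  -0.0388  0.0218]
 [ 0.6737 -0.0372  0.022 ]
 [ 0.6622 -0.0356  0.0222]
 [ 0.6504 -0.0344  0.0215]
 [ 0.6384 -0.0327  0.0217]
 [ 0.6261 -0.031   0.022 ]]
slope dy/dx -0.13030416050437213 yaw -0.12957409802873845 y at cup x -0.04182201675206439
```

View pics/w7c.png

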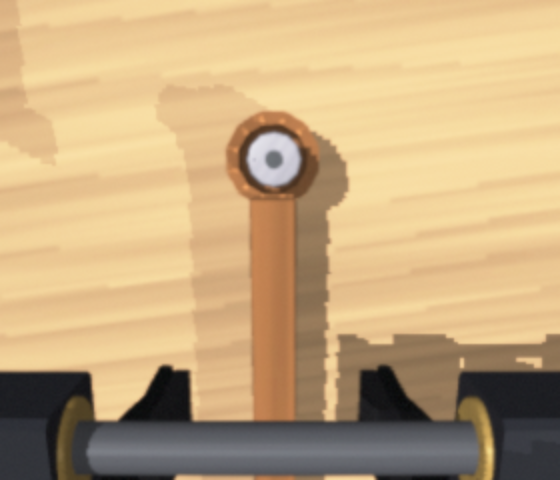

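The bead stands centred in the cup with the fingers off it. Next I look at the fork before taking the beam.

{"name": "send_rows", "arguments": {
  "xyz": [
    [-15,-18,-8],
    [-40,-49,-20],
    [-66,-80,-32],
    [-92,-112,-44],
    [-118,-143,-56],
    [-144,-175,-66],
    [-170,-207,-70],
    [-196,-238,-70],
    [-220,-268,-70],
    [-231,-281,-70]
  ],
  "dr": [
    [0,0,0],
    [0,0,0],
    [0,0,0],
    [0,0,0],
    [0,0,0],
    [0,0,0],
    [0,0,0],
    [0,0,0],
    [0,0,0],
    [0,0,0]
  ]
}}

```text
time: 13.78
position: [0.446, 0.2839, 0.242]
tool_rot: [-3.132, 0.206, -0.001]
ft_force: [-0.1, 0.5, -0.2]
grip_width: 0.576
grip_force: 0.0
```

{"name": "send_rows", "arguments": {
  "xyz": [
    [0,0,0],
    [0,0,0],
    [0,0,0],
    [0,0,0],
    [0,0,0],
    [0,0,0],
    [0,0,0],
    [0,0,0],
    [0,0,0],
    [0,0,0]
  ],
  "dr": [
    [0,0,0],
    [0,0,0],
    [0,0,0],
    [0,0,0],
    [0,0,0],
    [0,0,0],
    [0,0,0],
    [0,0,0],
    [0,0,0],
    [0,0,0]
  ]
}}

```text
time: 14.62
position: [0.4501, 0.2779, 0.241]
tool_rot: [3.134, -0.219, -0.0]
ft_force: [0.0, 0.4, -0.6]
grip_width: 0.574
grip_force: 0.0
```

```bash
python3 - <<'E'
from h import *
st,im=grab("wrist","w8"); print(st["time"],list(st["position"]),list(st["tool_rot"])); C=cam("wrist",st)
print(proj(C,(.522,.317,.11)))
cv2.imwrite("pics/w8c.png",cv2.resize(im[0:260,100:440,::-1],None,fx=2.3,fy=2.3))
E
```

```text
14.6167 [np.float64(0.45011566858598767), np.float64(0.27790337812182386), np.float64(0.24097820427688743)] [np.float64(3.133850758358003), np.float64(-0.21864500217846977), np.float64(-0.00013748886478144018)]
[223.32085268 134.41252428]
```

View pics/w8c.png

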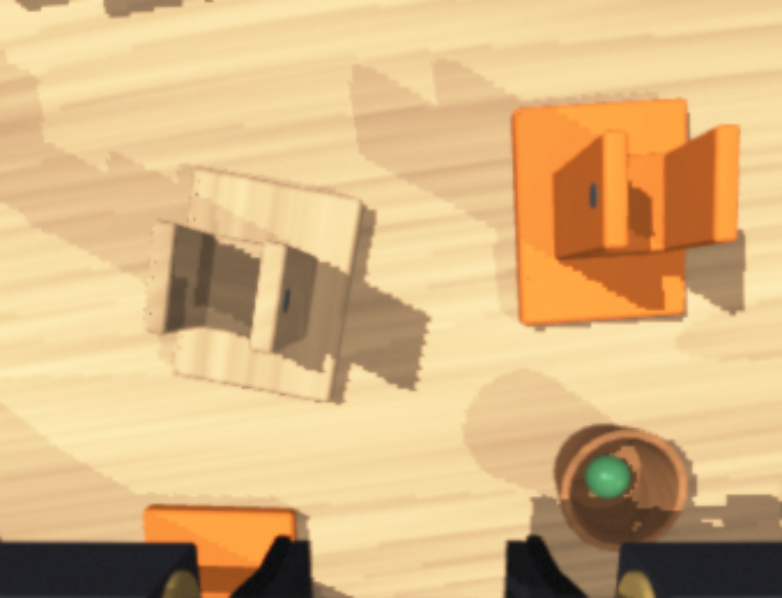

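Fork cheek tops, in crop pixels: the left one runs from (164,224) to (157,332) and the right one from (275,243) to (262,351). I cast these onto z = 0.11 and check them against the 44 mm sizes.

```bash
python3 - <<'E'
from h import *
st=dict(position=np.array([.450116,.277903,.240978]),tool_rot=np.array([3.13385,-.218645,-.000137])); C=cam("wrist",st)
P=[onz(C,100+u/2.3,v/2.3,.11)[:2] for u,v in[(153,223),(175,225),(148,332),(165,332),(264,243),(286,244),(252,350),(272,352)]]
P=np.array(P); lt,lb,rt,rb=[P[i:i+2].mean(0) for i in(0,2,4,6)]
ctr=(lt+lb+rt+rb)/4; d1=lt-lb;d2=rt-rb; w=(lt+lb-rt-rb)/2
print(ctr,"len",np.hypot(*d1),np.hypot(*d2),"yaws",np.arctan2(d1[1],d1[0]),np.arctan2(d2[1],d2[0]),"w",np.hypot(*w),"yaw from w",np.arctan2(-w[0],w[1]))
# base edges: base top corners at z .014 
B=np.array([onz(C,100+u/2.3,v/2.3,.014)[:2] for u,v in[(193,167),(362,205),(330,402),(176,375)]])
print(B, "base yaw by right edge",np.arctan2(*(B[1]-B[2])[::-1]),np.hypot(*(B[1]-B[2])),"top edge",np.hypot(*(B[0]-B[1])),np.arctan2(-(B[0]-B[1])[0],(B[0]-B[1])[1]),"mid y", (B[1]+B[2])/2)
print(proj(cam("side"),[*ctr,.11]),proj(cam("top"),[*ctr,.11]))
E
```

```text
[0.5340015  0.34303987] len 0.042177832540713264 0.042370006641206576 yaws -0.2939328622624966 -0.3098116301860353 w 0.04373887754186315 yaw from w -0.32053167318809306
[[0.60017595 0.3680717 ]
 [0.56865311 0.28432907]
 [0.46882051 0.31795625]
 [0.49585377 0.40011944]] base yaw by right edge -0.32489927208512764 0.10534388432348606 top edge 0.08947914088772192 -0.3600196259667285 mid y [0.51873681 0.30114266]
[260.90135641 142.03301741] [161.38885583 211.02252326]
```

{"name": "send_rows", "arguments": {
  "xyz": [
    [6,14,0],
    [20,44,0],
    [35,78,0],
    [50,112,0],
    [65,146,0],
    [80,180,15],
    [95,214,35],
    [110,247,60],
    [121,272,85],
    [125,281,100]
  ],
  "dr": [
    [0,0,0],
    [0,0,0],
    [0,0,0],
    [0,0,0],
    [0,0,0],
    [0,0,0],
    [0,0,0],
    [0,0,0],
    [0,0,0],
    [0,0,0]
  ]
}}

```text
time: 15.5
position: [0.5343, -0.0239, 0.1382]
tool_rot: [3.131, -0.229, -0.004]
ft_force: [-0.3, 0.5, 0.0]
grip_width: 0.572
grip_force: 0.0
```

{"name": "send_rows", "arguments": {
  "xyz": [
    [0,0,10],
    [0,0,22],
    [0,0,36],
    [0,0,50],
    [0,0,58],
    [0,0,60],
    [0,0,60],
    [0,0,60],
    [0,0,60],
    [0,0,60]
  ],
  "dr": [
    [0,0,0],
    [0,0,0],
    [0,0,0],
    [0,0,0],
    [0,0,0],
    [0,0,0],
    [0,0,0],
    [0,0,0],
    [0,0,0],
    [0,0,0]
  ]
}}

```text
time: 16.33
position: [0.5356, -0.0175, 0.082]
tool_rot: [3.134, -0.218, 0.003]
ft_force: [0.0, -1.0, 0.8]
grip_width: 0.576
grip_force: 0.0
```

```bash
python3 to.py .5346 -.018 .024
```

```text
tool shift mm [-1.   0.6 58. ] yaw x -0.1391 tilt [ 1.7e-03 -3.0e-04 -1.0e+00] [ 0.5356 -0.0175  0.082 ] 16.3333 0.005
```

{"name": "send_rows", "arguments": {
  "xyz": [
    [-1,0.5,5],
    [-1,0.5,13],
    [-1,0.5,21],
    [-1,0.5,30],
    [-1,0.5,39],
    [-1,0.5,47],
    [-1,0.5,53],
    [-1,0.5,56],
    [-1,0.5,57],
    [-1,0.5,57]
  ],
  "dr": [
    [0,0,0],
    [0,0,0],
    [0,0,0],
    [0,0,0],
    [0,0,0],
    [0,0,0],
    [0,0,0],
    [0,0,0],
    [0,0,0],
    [0,0,0]
  ]
}}

```text
time: 17.17
position: [0.5338, -0.0179, 0.0238]
tool_rot: [-3.134, 0.218, 0.001]
ft_force: [-0.0, -0.3, 0.2]
grip_width: 0.574
grip_force: 0.0
```

{"name": "send_rows", "arguments": {
  "xyz": [
    [0,0,0],
    [0,0,0],
    [0,0,0],
    [0,0,0],
    [0,0,0],
    [0,0,0],
    [0,0,0],
    [0,0,0],
    [0,0,0],
    [0,0,0]
  ],
  "dr": [
    [0,0,0],
    [0,0,0],
    [0,0,0],
    [0,0,0],
    [0,0,0],
    [0,0,0],
    [0,0,0],
    [0,0,0],
    [0,0,0],
    [0,0,0]
  ],
  "jaw": 15,
  "grip_force": 40
}}

```text
time: 18.0
position: [0.534, -0.0179, 0.0242]
tool_rot: [3.134, -0.218, 0.0]
ft_force: [0.5, 0.4, 2.1]
grip_width: 0.251
grip_force: 40.0
```

{"name": "send_rows", "arguments": {
  "xyz": [
    [0,0,-1],
    [0,0,-3],
    [0,0,-6],
    [0,0,-9],
    [0,0,-12],
    [0,0,-14],
    [0,0,-15],
    [0,0,-15],
    [0,0,-15],
    [0,0,-15]
  ],
  "dr": [
    [0,0,0],
    [0,0,0],
    [0,0,0],
    [0,0,0],
    [0,0,0],
    [0,0,0],
    [0,0,0],
    [0,0,0],
    [0,0,0],
    [0,0,0]
  ]
}}

```text
time: 18.83
position: [0.5337, -0.018, 0.0389]
tool_rot: [3.134, -0.218, -0.0]
ft_force: [-0.2, 0.1, -3.6]
grip_width: 0.248
grip_force: 40.0
```

```bash
python3 to.py .5346 -.018 .2; python3 - <<'E'
from h import *
s=get_state();print(s["ft_force"],s["torque"],s["grip_width"]); T=R.from_rotvec(s["tool_rot"]).as_matrix();print("tool-frame torque",T.T@s["torque"])
st,im=grab("side","s2"); S=cam("side")
for z in(.03,.045): print(z,proj(S,(.709,-.0417,z)),proj(S,(.471,-.009,z+.014)))
u,v=proj(S,(.6,-.025,.04)).astype(int); cv2.imwrite("pics/s2c.png",cv2.resize(im[v-75:v+75,u-100:u+100,::-1],None,fx=4,fy=4)); print(u,v)
E
```

```text
tool shift mm [ 8.000e-01 -1.000e-01 -1.611e+02] yaw x -0.1392 tilt [-3.e-04 -1.e-04 -1.e+00] [ 0.5337 -0.018   0.0389] 18.8333 0.003
[-0.15111423  0.06893012 -3.59027461] [0.03661405 0.01576503 0.02074857] 0.24828740159598844
tool-frame torque [ 0.03406672 -0.02069068 -0.0207601 ]
0.03 [362.81977231 233.09374043] [266.22982669 237.1325911 ]
0.045 [363.2767852  228.40033191] [265.94595037 232.3537671 ]
318 233
```

View pics/s2c.png

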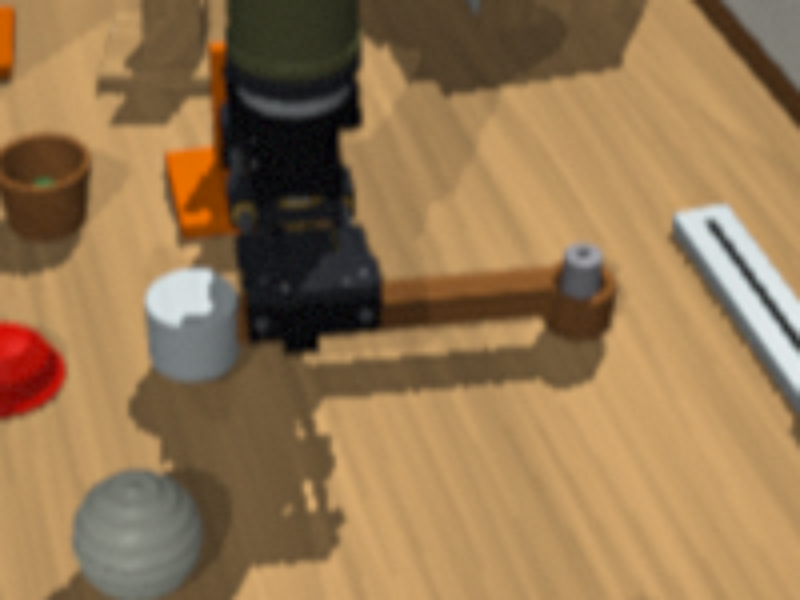

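The beam is gripped, level and clear of the table, with the bead standing in its cup: drum top at side (266,230), bead at (363,223). Lifting on.

{"name": "send_rows", "arguments": {
  "xyz": [
    [0,0,-4],
    [0,0,-14],
    [0,0,-32],
    [0,0,-54],
    [0,0,-78],
    [0,0,-102],
    [0,0,-126],
    [0,0,-146],
    [0,0,-156],
    [0,0,-160]
  ],
  "dr": [
    [0,0,0],
    [0,0,0],
    [0,0,0],
    [0,0,0],
    [0,0,0],
    [0,0,0],
    [0,0,0],
    [0,0,0],
    [0,0,0],
    [0,0,0]
  ]
}}

```text
time: 19.72
position: [0.535, -0.0179, 0.2017]
tool_rot: [3.134, -0.218, 0.007]
ft_force: [1.2, -0.2, -4.9]
grip_width: 0.252
grip_force: 40.0
```

```bash
python3 to.py .534 .343 .20; python3 to.py .534 .16 .20
```

```text
tool shift mm [ -51.  -357.2    1.4] yaw x -0.139 tilt [ 4.2e-03 -8.0e-04 -1.0e+00] [ 0.535  -0.0179  0.2017] 19.7167 0.074
tool shift mm [ -25.7 -176.     1.5] yaw x -0.139 tilt [ 4.2e-03 -8.0e-04 -1.0e+00] [ 0.535  -0.0179  0.2017] 19.7167 0.074
```

{"name": "send_rows", "arguments": {
  "xyz": [
    [-1,-4,0],
    [-2,-14,0],
    [-4,-30,0],
    [-7,-50,0],
    [-11,-72,0],
    [-14,-95,0],
    [-17,-118,0],
    [-21,-144,0],
    [-24,-162,0],
    [-25,-172,0]
  ],
  "dr": [
    [0,0,0],
    [0,0,0.01],
    [0,0,0.02],
    [0,0,0.03],
    [0,0,0.04],
    [0,0,0.05],
    [0,0,0.06],
    [0,0,0.07],
    [0,0,0.08],
    [0,0,0.09]
  ]
}}

```text
time: 20.55
position: [0.5309, 0.1597, 0.1972]
tool_rot: [-3.121, 0.353, 0.006]
ft_force: [0.1, 0.4, -4.0]
grip_width: 0.251
grip_force: 40.0
```

```bash
python3 to.py .534 .343 .20
```

```text
tool shift mm [ -37.9 -179.4   -2.6] yaw x -0.2252 tilt [-0.0035  0.0016 -1.    ] [0.5309 0.1597 0.1972] 20.55 0.094
```

{"name": "send_rows", "arguments": {
  "xyz": [
    [-2,-8,0],
    [-5,-24,0],
    [-10,-46,0],
    [-15,-70,0],
    [-20,-94,0],
    [-26,-118,0],
    [-31,-142,0],
    [-35,-162,0],
    [-38,-174,0],
    [-39,-180,0]
  ],
  "dr": [
    [0,0,0.01],
    [0,0,0.02],
    [0,0,0.03],
    [0,0,0.04],
    [0,0,0.05],
    [0,0,0.06],
    [0,0,0.07],
    [0,0,0.08],
    [0,0,0.09],
    [0,0,0.094]
  ]
}}

```text
time: 21.38
position: [0.5336, 0.3426, 0.1967]
tool_rot: [3.101, -0.5, -0.007]
ft_force: [0.5, -0.1, -4.7]
grip_width: 0.25
grip_force: 40.0
```

{"name": "send_rows", "arguments": {
  "xyz": [
    [0,0,2],
    [0,0,6],
    [0,0,11],
    [0,0,17],
    [0,0,23],
    [0,0,28],
    [0,0,31],
    [0,0,33],
    [0,0,34],
    [0,0,34]
  ],
  "dr": [
    [0,0,0],
    [0,0,0],
    [0,0,0],
    [0,0,0],
    [0,0,0],
    [0,0,0],
    [0,0,0],
    [0,0,0],
    [0,0,0],
    [0,0,0]
  ]
}}

```text
time: 22.22
position: [0.5358, 0.3399, 0.1649]
tool_rot: [3.101, -0.505, -0.0]
ft_force: [0.0, 0.9, -4.5]
grip_width: 0.248
grip_force: 40.0
```

```bash
python3 to.py .534 .343 .162
```

```text
tool shift mm [-2.7 -2.3  2.9] yaw x -0.3232 tilt [-1.e-04 -1.e-04 -1.e+00] [0.5358 0.3399 0.1649] 22.2167 0.002
```

{"name": "send_rows", "arguments": {
  "xyz": [
    [-1,-1,1],
    [-2,-2,2],
    [-2.7,-2.3,3],
    [-2.7,-2.3,3],
    [-2.7,-2.3,3],
    [-2.7,-2.3,3],
    [-2.7,-2.3,3],
    [-2.7,-2.3,3],
    [-2.7,-2.3,3],
    [-2.7,-2.3,3]
  ],
  "dr": [
    [0,0,0],
    [0,0,0],
    [0,0,0],
    [0,0,0],
    [0,0,0],
    [0,0,0],
    [0,0,0],
    [0,0,0],
    [0,0,0],
    [0,0,0]
  ]
}}

```text
time: 23.05
position: [0.5341, 0.3429, 0.162]
tool_rot: [3.101, -0.506, -0.0]
ft_force: [-0.4, -0.2, -4.6]
grip_width: 0.248
grip_force: 40.0
```

```bash
python3 to.py .534 .343 .162; python3 - <<'E'
from h import *
_,s=grab("side","s3");_,t=grab("top","t3");st,w=grab("wrist","w9")
S,T,W=cam("side"),cam("top"),cam("wrist",st)
a=-.32;d=np.array([-np.cos(a),-np.sin(a)]);b=np.array([.534,.343])
for n,k,z in[("bead top",-176,.19),("drum top",64,.182)]:
    p=[*(b+d*k/1000),z]; print(n,np.round(p,3),proj(S,p).round(1),proj(T,p).round(1),proj(W,p).round(1))
cs=cv2.resize(s[70:220,170:370],None,fx=2,fy=2);ct=cv2.resize(t[110:260,90:290],None,fx=2,fy=2);cw=cv2.resize(w[0:210,140:420],(400,300))
o=np.vstack([np.hstack([cs,ct]),np.hstack([cw,cw*0])]);cv2.imwrite("pics/fin.png",o[:,:,::-1])
E
```

```text
tool shift mm [-0.1 -0.  -0. ] yaw x -0.3233 tilt [-0.e+00 -1.e-04 -1.e+00] [0.5341 0.3429 0.162 ] 23.05 0.002
bead top [0.701 0.288 0.19 ] [321.5 118.1] [175.3 149. ] [ 273.9 -178.6]
drum top [0.473 0.363 0.182] [237.4 119.3] [145.9 228.8] [276.7 387.6]
```

View pics/fin.png

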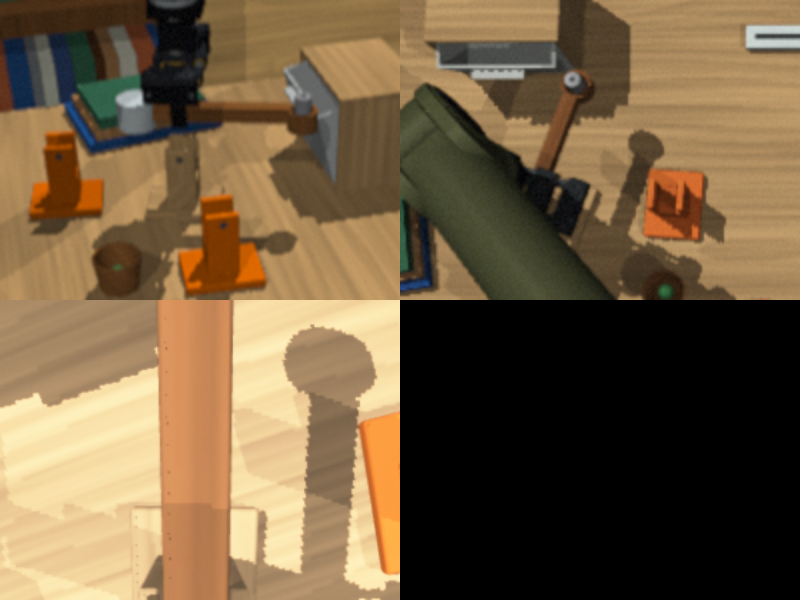

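The side view puts the bead top at (321,116) and the drum top at (237,117). Both are about 2 px above prediction, so the beam is level. The wrist view shows the beam centred on the fork base and parallel to it, with the bead still in the cup.

```bash
python3 -c "
from bench import *
print(close_job())"
```

```text
the job is handed in; nothing more can be done
None
```

I handed the job in at about 23 s, with the loaded arm held still and level over the bamboo fork, about 40 mm above it, and the bead standing in its cup; the judge returned no verdict.

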